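# Vent the stuck varnish pot at the fume hood

## Robot

A 7-joint arm with a two-finger parallel gripper is mounted at the origin on the work surface. World frame = base frame: x ahead of the robot, y to its left, z up, the work surface at z = 0. Lengths are in m, angles in rad, forces in N, time in s.
With the tool pointing down it reaches from about 0.4 to 0.85 m from the base axis. Payload 4.5 kg.
Tool frame: the origin (TCP) lies where the fingers leave the gripper's body, on its centre line; the fingertips stand 64 mm ahead of it and the grasp point (between the pads) lies 45 mm ahead of it; z points along the fingers, y is the line along which they close (so a half turn about z gives the same grasp; the last joint's range is limited). The gripper opens to 88 mm and grips with 3 to 60 N. Pads are 18 mm wide; open, the fingers measure 123 mm over their backs; the gripper's body (75 mm by 187 mm) begins 45 mm behind the grasp point.
Start: joints at [1.154, 0.689, -0.195, 1.565, 0.157, 0.902, -0.215], TCP at [0.272, -0.563, 0.303] pointing down, gripper open.
Joint ranges: [-3.01, 3.01], [-0.46, 2.08], [-1.47, 1.51], [0.13, 2.56], [-1, 4.14], [0.04, 2.09], [-2.66, 2.66]. Speed limits (rad/s): [2.57, 2.57, 3.14, 3.14, 3.14, 3.14, 3.14].

## Interface

Orientations are given as a unit quaternion [x, y, z, w].
In Python, from plant import r gives the robot as it stands.
- The arm moves only by the tool play_rows, never from a script. Its arguments are lists of equal length, an entry for each row: "translation": the shift along the tool's x, y, z in m, a list of three; "delta_rot": the turn, a rotation vector about the tool's x, y, z in degrees, a list of three; "grip": the opening, from -1 (shut) to 1 (fully open). In form: {"translation": [[x, y, z], ...], "delta_rot": [[rx, ry, rz], ...], "grip": [grip, ...]}. A call has 1 to 20 rows; each row shifts and turns the commanded pose from where the row before left it, along the tool's axes as they then stand; what a row does not reach is not made up. A row lasts 1/8 s, in which the tool goes at most 62.5 mm and 10.7 degrees, less where a joint would pass 70% of its speed; a pose out of reach is approached as far as the arm can. A call with a gripper value outside its range is refused whole. The fingers move at their own pace and stop on an object; "squeeze" is the grip in N (left out, the last holds). Time passes only in rows, so rows that do not move let the fingers close. It gives the time, the measured TCP pose, the force, the opening and the grip force at its end, in the units of the state.
- r.get_state(): the state, without advancing time (a new reading comes with each control period).
- r.snapshot(name): name is "side" or "top" or "wrist"; returns the picture (420x560x3 uint8, blue, green, red); there is no depth.
- r.get_calibration(name): a dict with "intrinsics" (3x3 intrinsics, pixels), "k1" (the pictures are not rectified: a ray, as slopes to the right and down, at radius r is drawn at 1 + k1 r^2 times it, then the intrinsics apply), "eye" and "rotation" of the camera in the world. Camera axes: x right, y up, looking along -z (the intrinsics and any distortion apply to the point x, -y, -z); pixel columns grow to the right and rows downward; lengths in m; the calibration is good to about 2 mm. A picture is of the moment at which its call begins: read the wrist's pose just before it. get_calibration takes no time and is no camera call; for the wrist camera it gives the pose at the moment of the call.
- r.finish_job(): hands the job in; it is judged then, once.
Trained networks look in the newest picture that a camera, given by its name, has taken for a name from the list of things; names that differ only in an ending like _2 or _b are one class to them, and where a whole thing is asked for, a point or a joint stands for the part that bears it (a point fixed in the world has none). Each returns a list of dicts, best first, with "confidence" (0 to 1); they miss things now and then, are a little off and sometimes report something else, mostly with a low value. They report only what shows in the picture. A call takes as long as a camera call. They do not tell look-alikes from the thing itself.
- r.look_for(camera, target): "point" ([x, y, z] in m, in world coordinates, good to about 4 mm: the middle of the surface that is visible of it).
- r.silhouettes(camera, target): "pixels" (420x560 bool, what is visible of it).
The state is a dict: "clock": time; "q": joint angles; "qd": joint speeds; "joint_torque": joint torques, N m; "tool_pos": TCP position; "eef_rot": TCP orientation; "contact_force": force on the tool from outside, world axes, zero at the start; "moment": the same for the moment, N m; "opening": opening from 0.0 (shut) to 1.0 (fully open); "finger_force": force on a finger pad.
Only numpy, scipy, OpenCV 4.12 (cv2) and the standard library are available. Lean on these libraries where they do the work, as an engineer would, in place of code of your own. Each camera call takes 0.05 s, during which the arm holds its last target. There are 200 camera calls.

## Task

The lids of both finish pots are stuck down. Take the lid of the pot that the fume hood stands behind by its upright grip, break it free and keep holding it level and straight above its pot, just ajar, its disc about 27 mm above the rim, to let the fumes out: finish while still holding it there, steady and not resting on the pot. Do not let it fly up; leave the other pot shut and everything else on the bench where it is.

Things in the scene. Friction and masses are not known exactly. Their poses are not given: they have to be found in the camera images.
- pot_left: the left finish pot (+y side): round open steel pot, 124 mm across, wall 4 mm, rim 110 mm above the table, fixed on a 150 mm square foot; origin on the table under its centre, z up. The two pots and their lids are alike.
- lid_left: the left pot's loose press-on lid: flat aluminium disc 132 mm across, 12 mm thick, with a rubber plug (85 mm across, 20 mm deep) below. Origin: centre of the disc's underside, 110 mm up when shut; z up. 0.2 to 0.37 kg. Stuck: lifting it straight takes 10 to 20 N, peaking 4 to 6 mm up; then it lets go with a small jump and from 11 mm up only its weight is left.
- grip_left (a point): centre of the foot of the left lid's grip, on top of the disc, 12 mm above the lid's origin. The grip is a black upright plate in the lid's middle: 40 mm long (its x), 14 mm thick (its y), 34 mm tall above this point.
- pot_right: the right finish pot (-y side): round open steel pot, 124 mm across, wall 4 mm, rim 110 mm above the table, fixed on a 150 mm square foot; origin on the table under its centre, z up. The two pots and their lids are alike.
- lid_right: the right pot's loose press-on lid: flat aluminium disc 132 mm across, 12 mm thick, with a rubber plug (85 mm across, 20 mm deep) below. Origin: centre of the disc's underside, 110 mm up when shut; z up. 0.2 to 0.37 kg. Stuck: lifting it straight takes 10 to 20 N, peaking 4 to 6 mm up; then it lets go with a small jump and from 11 mm up only its weight is left.
- grip_right (a point): centre of the foot of the right lid's grip, on top of the disc, 12 mm above the lid's origin. The grip is a black upright plate in the lid's middle: 40 mm long (its x), 14 mm thick (its y), 34 mm tall above this point.
- hood: fume extraction hood on a foot: wide, shallow rectangular mouth 190 mm wide, 60 to 145 mm above the table, open towards the robot, with a hose at its back; fixed. Origin on the table under the mouth. It stands behind (+x of) either the left pot (its y positive) or the right pot (its y negative); a block of upright chisels stands behind the other.
- sanding_block: cork sanding block, 100 x 60 x 29 mm, lying between the pots; not needed, to be left alone
- jar: screw-capped jar, 60 mm across, 85 mm tall, standing between the pots; not needed, to be left alone
- brush: flat paint brush lying in front of the left pot; not needed, to be left alone
- offcut: L-shaped light wood offcut, 18 mm thick, lying outside the right pot; not needed, to be left alone
- can: closed can, 74 mm across, 100 mm tall, outside the left pot; not needed, to be left alone
- screwdriver: screwdriver lying outside the right pot; not needed, to be left alone
- tape: roll of tape lying flat, 90 mm across, 22 mm tall, outside the left pot; not needed, to be left alone
Not all that is in view belongs to the job. Leave any blue or turquoise look-alike of the lid_right alone.

How it is judged:
By the outcome, as a careful person would: the job done as asked, in the order asked, and still so for the second after the job is handed in, while the arm keeps its last pose, push and grip.
It also fails if it takes over 40 s, if anything falls off the work surface, if the arm or the gripper's body presses on something with over 40 N, if the wrist force passes 120 N, or if a joint passes its speed limit or range.

## Working session

There is one attempt and no reset: what is moved stays moved. The work goes in short steps, Python scripts to look and compute and a tool call to move; the robot and the scene stay as the last step left them, time stands still between calls to the robot, and variables do not carry over. Pictures are saved under pics/ and viewed, at most 10 in all, crops included, and the job is handed in when it is done.

Besides the shell and the picture viewer there is one more tool, called after "Emit:" as name(argument=value, ...), one argument or row to a line, values as JSON. play_rows: Moves the arm, as the interface text tells. Its arguments: {"type":"object","properties":{"translation":{"type":"array","items":{"type":"array","items":{"type":"number"}}},"delta_rot":{"type":"array","items":{"type":"array","items":{"type":"number"}}},"grip":{"type":"array","items":{"type":"number"}},"squeeze":{"type":"number"}},"required":["translation","delta_rot","grip"]}

```bash
mkdir -p pics; python3 - <<'E'
from plant import r
import cv2,numpy as np
s=r.get_state();print({k:np.round(v,3) for k,v in s.items()})
for c in ["top","side"]:
    im=r.snapshot(c);cv2.imwrite(f"pics/{c}0.png",im)
    for t in ["hood","pot_left","pot_right","lid_left","grip_left","grip_right","lid_right","jar","sanding_block"]:
        for d in r.look_for(c,t)[:4]: print(c,t,np.round(d["point"],3),round(d["confidence"],2))
print(r.get_calibration("top"))
E
```

```text
{'clock': np.float64(0.0), 'q': array([ 1.154,  0.69 , -0.195,  1.566,  0.157,  0.903, -0.215]), 'qd': array([-0.   ,  0.   , -0.001, -0.   ,  0.   , -0.001,  0.002]), 'joint_torque': array([-1.0000e-03, -5.2758e+01, -1.2670e+00, -1.5343e+01, -5.3000e-02,
        7.0000e-03,  0.0000e+00]), 'tool_pos': array([ 0.272, -0.562,  0.302]), 'eef_rot': array([ 0.975,  0.224, -0.   , -0.001]), 'contact_force': array([0.225, 0.164, 0.663]), 'moment': array([-0.045, -0.009, -0.073]), 'finger_force': np.float64(0.0), 'opening': np.float64(0.998)}
top hood [ 0.775 -0.211  0.142] 0.72
top pot_left [0.528 0.158 0.005] 0.79
top pot_right [ 0.487 -0.176  0.008] 0.97
top lid_left [0.566 0.204 0.123] 0.92
top grip_left [0.571 0.202 0.126] 0.98
top grip_right [ 0.521 -0.224  0.12 ] 0.78
top grip_right [ 0.244 -0.36   0.031] 0.69
top grip_right [ 0.337 -0.214  0.032] 0.6
top lid_right [ 0.338 -0.22   0.029] 0.95
top lid_right [ 0.519 -0.221  0.123] 0.86
top lid_right [ 0.246 -0.358  0.03 ] 0.86
top lid_right [0.542 0.443 0.098] 0.29
top jar [0.661 0.007 0.088] 0.65
top jar [0.402 0.448 0.019] 0.46
top ja
[... 305 characters left out ...]
ide grip_left [0.569 0.214 0.122] 0.86
side grip_right [ 0.337 -0.21   0.032] 0.64
side grip_right [ 0.245 -0.351  0.03 ] 0.57
side grip_right [ 0.778 -0.202  0.1  ] 0.57
side lid_right [ 0.335 -0.205  0.035] 0.91
side lid_right [ 0.517 -0.213  0.123] 0.79
side lid_right [ 0.244 -0.355  0.033] 0.64
side jar [0.667 0.025 0.06 ] 0.84
side sanding_block [0.461 0.013 0.036] 0.85
{'intrinsics': array([[392.11625662,   0.        , 278.9095805 ],
       [  0.        , 392.11625662, 203.46430718],
       [  0.        ,   0.        ,   1.        ]]), 'k1': -0.08753627503245366, 'eye': array([0.41999828, 0.02472811, 1.1737338 ]), 'rotation': array([ 0.03320297, -0.02988872, -0.70596033,  0.70684102])}
```

View pics/top0.png

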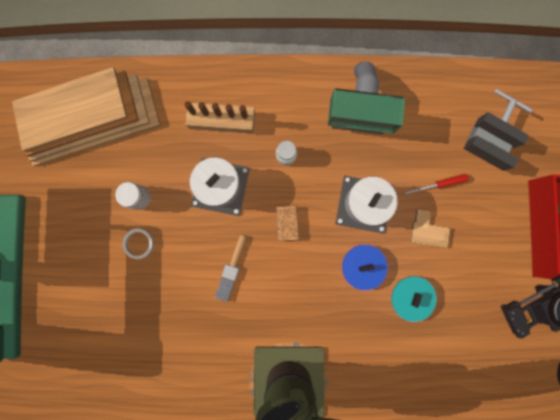

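View pics/side0.png

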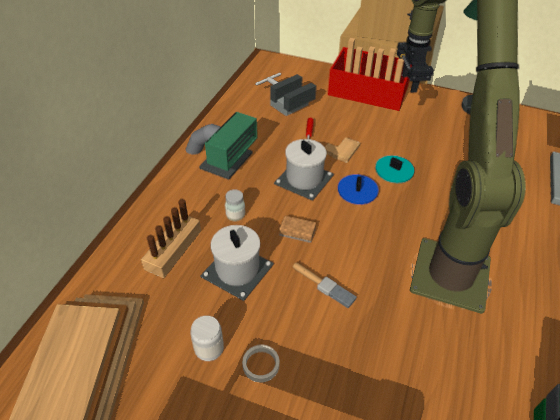

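The top picture shows the green hood at (367,110), with the silver-lidded right pot in front of it at (372,200). The chisels at (220,116) stand behind the left pot at (214,182). Things that could be taken for the lid are the right silver lid (372,200), the left lid (214,182), the blue disc (365,268) and the turquoise disc (414,299). I choose the right silver lid, and will fit its grip with a box model.

```bash
cat > h.py <<'E'
import numpy as np,cv2
from scipy.spatial.transform import Rotation as R
from scipy.optimize import minimize
def proj(c,P):
    p=R.from_quat(c["rotation"]).inv().apply(np.asarray(P)-c["eye"])
    x,y=p[:,0]/-p[:,2],-p[:,1]/-p[:,2]
    f=1+c["k1"]*(x*x+y*y);K=c["intrinsics"]
    return np.c_[K[0,0]*x*f+K[0,2],K[1,1]*y*f+K[1,2]]
def box(x,y,yaw,zf=.122):
    b=np.array([[i*.02,j*.007,k*.034] for i in(-1,1) for j in(-1,1) for k in(0,1)])
    return R.from_euler("z",yaw).apply(b)+[x,y,zf]
def render(c,P,S=8,sh=(420,560),o=(0,0),w=64):
    # hull as supersampled soft crop
    h=cv2.convexHull(((proj(c,P)-o+.5)*S).astype(np.float32)).astype(np.int32)
    m=np.zeros((w*S,w*S),np.uint8);cv2.fillConvexPoly(m,h,255)
    return cv2.resize(m,(w,w),interpolation=cv2.INTER_AREA)/255.
def fit(c,im,x0,zf=.122,w=64,thr=70):
    u=proj(c,[[x0[0],x0[1],zf+.017]])[0];o=np.round(u-w/2)
    g=im[int(o[1]):int(o[1])+w,int(o[0]):int(o[0])+w].max(2)
    m=(g<thr).astype(np.uint8)
    n,l,st,ce=cv2.connectedComponentsWithStats(m)
    i=1+np.argmin([np.hypot(*(ce[k]-w/2))-(st[k,4]>15)*100 for k in range(1,n)])
    d=(l==i)*1.
    best=None
    for y0 in np.arange(0,np.pi,np.pi/6):
        f=lambda p:np.abs(render(c,box(*p,zf),o=o,w=w)-d).sum()
        s=minimize(f,[x0[0],x0[1],y0],method="Nelder-Mead",options=dict(initial_simplex=np.array([[0,0,0],[.01,0,0],[0,.01,0],[0,0,.4]])+[x0[0],x0[1],y0],maxiter=200))
        if best is None or s.fun<best.fun:best=s
    return best.x,best.fun,d.sum()
E
python3 - <<'E'
from plant import r
from h import *
ims=[]
for n in["top","side"]:
    im=r.snapshot(n);c=r.get_calibration(n)
    for nm,x0 in(("R",(.52,-.221)),):
        x,f,a=fit(c,im,x0);print(n,nm,np.round(x,4),np.degrees(x[2]),f,a)
    q=proj(c,box(*x));u=q.mean(0).astype(int)
    k=im[u[1]-32:u[1]+32,u[0]-32:u[0]+32];k=cv2.resize(k,(384,384),interpolation=cv2.INTER_CUBIC)
    h=cv2.convexHull(((q-u+32+.5)*6).astype(np.float32)).astype(int);cv2.polylines(k,[h],1,(0,0,255),1);ims.append(k)
cv2.imwrite("pics/crop.png",np.hstack(ims))
c=r.get_calibration("wrist");s=r.get_state();Rt=R.from_quat(s["eef_rot"])
print("cam in tool",Rt.inv().apply(c["eye"]-s["tool_pos"]),(Rt.inv()*R.from_quat(c["rotation"])).as_matrix().round(3),c["intrinsics"][0,0])
print(Rt.as_matrix().round(3))
E
```

```text
top R [ 0.5237 -0.226   2.2648] 129.76246167496024 61.015686274509804 50.0
side R [ 0.5243 -0.2293  2.3787] 136.28808674969733 28.12941176470588 94.0
cam in tool [ 7.70007116e-02  3.95941131e-05 -8.23215138e-02] [[-0.     0.954  0.299]
 [ 1.     0.    -0.001]
 [-0.001  0.299 -0.954]] 310.1175597563836
[[ 0.9    0.436  0.   ]
 [ 0.436 -0.9   -0.   ]
 [ 0.     0.    -1.   ]]
```

View pics/crop.png

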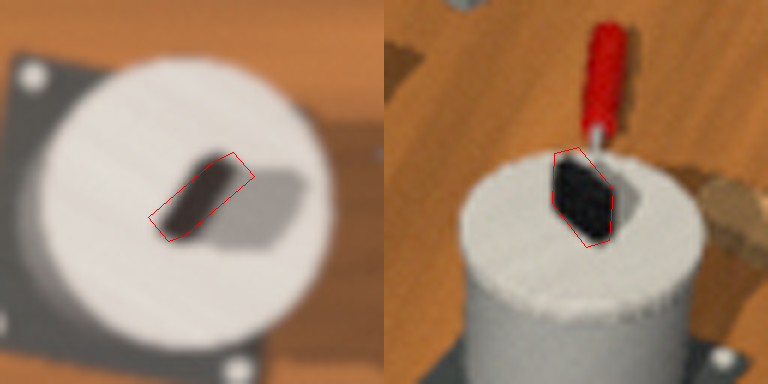

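The crop shows an upright black grip in the middle of the silver lid. Its yaw is roughly 130–136°, and the centre is about (0.524, -0.227). I'll hover above it and refine with the wrist camera.

Emit:
play_rows(
  translation=[
    [0.0373,-0.0192,0],
    [0.0373,-0.0192,0],
    [0.0373,-0.0192,0],
    [0.0373,-0.0192,0],
    [0.0373,-0.0192,0],
    [0.0373,-0.0192,0],
    [0.0373,-0.0192,0],
    [0.0373,-0.0192,0],
    [0.0373,-0.0192,0],
    [0.0373,-0.0192,0],
  ],
  delta_rot=[
    [0,0,0],
    [0,0,0],
    [0,0,0],
    [0,0,0],
    [0,0,0],
    [0,0,0],
    [0,0,0],
    [0,0,0],
    [0,0,0],
    [0,0,0],
  ],
  grip=[1,1,1,1,1,1,1,1,1,1],
)

```text
clock: 2.35
tool_pos: [0.5252, -0.2261, 0.3029]
eef_rot: [0.975, 0.223, 0.0, 0.0]
contact_force: [1.1, -0.9, 1.5]
opening: 0.999
finger_force: 0.0
```

Emit:
play_rows(
  translation=[
    [0,0,0],
    [0,0,0],
    [0,0,0],
    [0,0,0],
    [0,0,0],
    [0,0,0],
    [0,0,0],
    [0,0,0],
    [0,0,0],
    [0,0,0],
    [0,0,0],
    [0,0,0],
    [0,0,0],
    [0,0,0],
  ],
  delta_rot=[
    [0,0,-9],
    [0,0,-9],
    [0,0,-9],
    [0,0,-9],
    [0,0,-9],
    [0,0,-9],
    [0,0,-9],
    [0,0,-9],
    [0,0,-9],
    [0,0,-9],
    [0,0,-9],
    [0,0,-9],
    [0,0,0],
    [0,0,0],
  ],
  grip=[1,1,1,1,1,1,1,1,1,1,1,1,1,1],
)

```text
clock: 4.1
tool_pos: [0.5244, -0.2273, 0.3027]
eef_rot: [0.393, 0.919, -0.0, 0.0]
contact_force: [0.4, -0.6, -0.3]
opening: 0.998
finger_force: 0.0
```

```bash
python3 - <<'E'
from plant import r
from h import *
s=r.get_state();c=r.get_calibration("wrist");im=r.snapshot("wrist");cv2.imwrite("pics/w.png",im);np.save("w.npy",im)
print(s["clock"],s["tool_pos"],s["eef_rot"],s["q"].round(3),s["contact_force"])
print(R.from_quat(s["eef_rot"]).as_matrix().round(4))
import pickle;pickle.dump(c,open("c.pkl","wb"))
for thr in(60,90):
    x,f,a=fit(c,im,(.524,-.227),w=120,thr=thr);print(thr,np.round(x,4),np.degrees(x[2]),f,a)
h=cv2.convexHull(proj(c,box(*x)).astype(np.float32)).astype(int)
cv2.polylines(im,[h],1,(0,0,255),1)
t=np.linspace(0,6.28,60);q=proj(c,np.c_[x[0]+.066*np.cos(t),x[1]+.066*np.sin(t),0*t+.122]).astype(int);cv2.polylines(im,[q],1,(0,255,0),1)
cv2.imwrite("pics/w_o.png",im)
for d in r.look_for("wrist","grip_right"):print(d)
E
```

```text
4.1 [ 0.52440877 -0.22733017  0.302738  ] [ 3.93366323e-01  9.19381820e-01 -4.94015715e-05  5.69870080e-05] [ 0.728  0.691 -0.696  1.716  0.534  0.933  0.58 ] [ 0.38981736 -0.57981181 -0.32021584]
[[-6.905e-01  7.233e-01  1.000e-04]
 [ 7.233e-01  6.905e-01 -1.000e-04]
 [-1.000e-04 -0.000e+00 -1.000e+00]]
60 [ 0.5227 -0.2266  2.532 ] 145.07054484939994 163.82745098039214 950.0
90 [ 0.5227 -0.2265 -0.5992] -34.33013973937852 128.50196078431372 994.0
{'point': [0.5219, -0.2182, 0.1269], 'confidence': 0.81}
{'point': [0.2616, -0.3539, 0.0356], 'confidence': 0.68}
```

View pics/w_o.png

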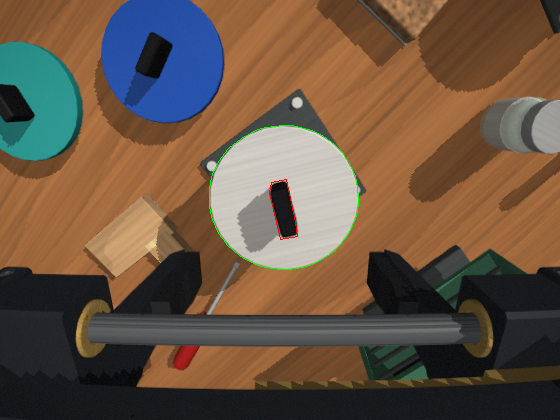

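The green disc and red grip outlines fit the silver lid at about (284,210). The blue disc (162,58) and turquoise disc (40,100) are the decoys. The grip is at (0.5227, -0.2265) with yaw 145.5°. I'll turn, descend and stop just above the disc.

Emit:
play_rows(
  translation=[
    [0.0018,-0.0007,0],
    [0,0,0],
    [0,0,0.015],
    [0,0,0.02],
    [0,0,0.02],
    [0,0,0.02],
    [0,0,0.015],
    [0,0,0.01],
    [0,0,0.007],
    [0,0,0.005],
    [0,0,0],
    [0,0,0],
  ],
  delta_rot=[
    [0,0,-5.9],
    [0,0,-5.9],
    [0,0,0],
    [0,0,0],
    [0,0,0],
    [0,0,0],
    [0,0,0],
    [0,0,0],
    [0,0,0],
    [0,0,0],
    [0,0,0],
    [0,0,0],
  ],
  grip=[1,1,1,1,1,1,1,1,1,1,1,1],
)

```text
clock: 5.7
tool_pos: [0.5229, -0.2265, 0.1911]
eef_rot: [0.296, 0.955, 0.0, 0.0]
contact_force: [-0.8, -0.3, -0.0]
opening: 1.001
finger_force: 0.0
```

Emit:
play_rows(
  translation=[
    [0,0,0],
    [0,0,0],
    [0,0,0],
    [0,0,0],
    [0,0,0],
    [0,0,0],
    [0,0,0],
    [0,0,0],
  ],
  delta_rot=[
    [0,0,0],
    [0,0,0],
    [0,0,0],
    [0,0,0],
    [0,0,0],
    [0,0,0],
    [0,0,0],
    [0,0,0],
  ],
  grip=[-1,-1,-1,-1,-1,-1,-1,-1],
  squeeze=60,
)

```text
clock: 6.7
tool_pos: [0.5227, -0.2264, 0.1907]
eef_rot: [0.296, 0.955, 0.0, 0.0]
contact_force: [-0.1, 0.9, -0.1]
opening: 0.151
finger_force: 59.7
```

The opening is 13 mm, which matches the plate, and the grip force is 60 N. I'll pull slowly.

Emit:
play_rows(
  translation=[
    [0,0,-0.001],
    [0,0,-0.001],
    [0,0,-0.001],
    [0,0,-0.001],
    [0,0,0],
  ],
  delta_rot=[
    [0,0,0],
    [0,0,0],
    [0,0,0],
    [0,0,0],
    [0,0,0],
  ],
  grip=[-1,-1,-1,-1,-1],
)

```text
clock: 7.32
tool_pos: [0.5221, -0.2263, 0.1941]
eef_rot: [0.295, 0.955, -0.0, -0.001]
contact_force: [1.9, 0.1, -14.3]
opening: 0.152
finger_force: 59.7
```

Emit:
play_rows(
  translation=[
    [0,0,-0.001],
    [0,0,-0.001],
    [0,0,-0.001],
    [0,0,-0.001],
    [0,0,-0.001],
    [0,0,-0.001],
    [0,0,-0.001],
    [0,0,-0.001],
    [0,0,-0.001],
    [0,0,0],
    [0,0,0],
  ],
  delta_rot=[
    [0,0,0],
    [0,0,0],
    [0,0,0],
    [0,0,0],
    [0,0,0],
    [0,0,0],
    [0,0,0],
    [0,0,0],
    [0,0,0],
    [0,0,0],
    [0,0,0],
  ],
  grip=[-1,-1,-1,-1,-1,-1,-1,-1,-1,-1,-1],
)

```text
clock: 8.7
tool_pos: [0.5227, -0.2264, 0.2037]
eef_rot: [0.295, 0.955, -0.0, 0.0]
contact_force: [0.6, -0.5, -4.3]
opening: 0.154
finger_force: 59.7
```

```bash
python3 - <<'E'
from plant import r
from h import *
s=r.get_state();print(s["tool_pos"],s["contact_force"],s["moment"],s["clock"])
print(R.from_quat(s["eef_rot"]).as_matrix().round(4))
im=r.snapshot("side");c=r.get_calibration("side");u=proj(c,[[.523,-.2265,.13]])[0].astype(int)
cv2.imwrite("pics/s1.png",cv2.resize(im[u[1]-60:u[1]+60,u[0]-80:u[0]+80],(800,600),interpolation=cv2.INTER_CUBIC))
E
```

```text
[ 0.52266321 -0.22644729  0.20369368] [ 0.55349262 -0.48213885 -4.32351155] [ 0.03508829 -0.07504286 -0.05152913] 8.7
[[-8.254e-01  5.645e-01  0.000e+00]
 [ 5.645e-01  8.254e-01 -1.000e-04]
 [-1.000e-04 -0.000e+00 -1.000e+00]]
```

View pics/s1.png

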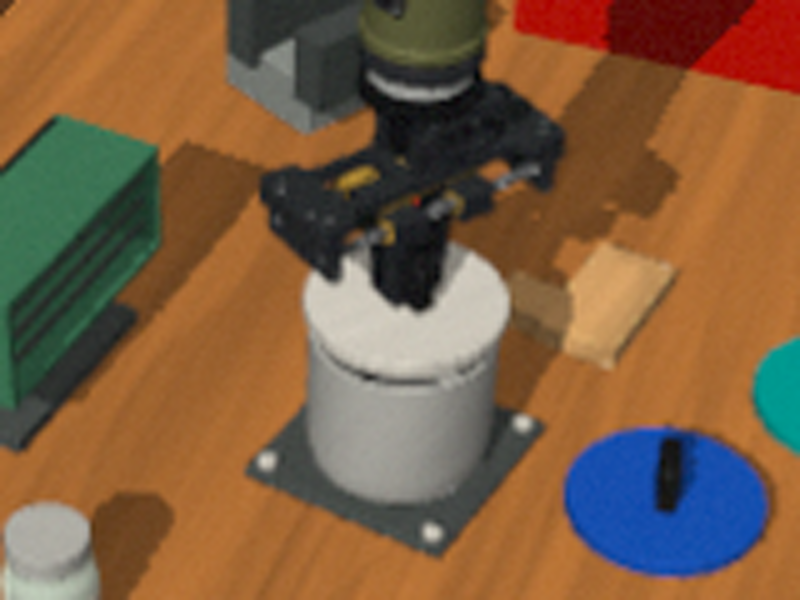

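The lid is free and level over its pot, with a dark gap showing at about (400,375). I'll raise it to 27 mm and then measure the disc height.

Emit:
play_rows(
  translation=[
    [0,0,-0.002],
    [0,0,-0.002],
    [0,0,-0.002],
    [0,0,-0.002],
    [0,0,-0.002],
    [0,0,-0.002],
    [0,0,-0.001],
    [0,0,-0.001],
    [0,0,0],
    [0,0,0],
    [0,0,0],
  ],
  delta_rot=[
    [0,0,0],
    [0,0,0],
    [0,0,0],
    [0,0,0],
    [0,0,0],
    [0,0,0],
    [0,0,0],
    [0,0,0],
    [0,0,0],
    [0,0,0],
    [0,0,0],
  ],
  grip=[-1,-1,-1,-1,-1,-1,-1,-1,-1,-1,-1],
)

```text
clock: 10.12
tool_pos: [0.5226, -0.2264, 0.2177]
eef_rot: [0.295, 0.955, -0.0, -0.0]
contact_force: [0.4, -0.4, -3.5]
opening: 0.152
finger_force: 59.7
```

```bash
python3 - <<'E'
from plant import r
from h import *
s=r.get_state();print(s["tool_pos"],s["contact_force"],s["moment"],s["clock"],s["finger_force"])
c=r.get_calibration("side");im=r.snapshot("side")
for d in r.look_for("side","lid_right"):print(np.round(d["point"],4),d["confidence"])
S=5;u=proj(c,[[.523,-.2265,.13]])[0].astype(int);o=u-[80,60]
k=cv2.resize(im[o[1]:o[1]+120,o[0]:o[0]+160],(800,600),interpolation=cv2.INTER_CUBIC)
t=np.linspace(0,6.28,80)
for z,col,rad in((.137,(0,255,0),.066),(.149,(0,0,255),.066),(.11,(255,0,0),.062)):
    q=((proj(c,np.c_[.5227+rad*np.cos(t),-.2265+rad*np.sin(t),0*t+z])-o+.5)*S).astype(int);cv2.polylines(k,[q],1,col,1)
cv2.imwrite("pics/s2.png",k)
E
```

```text
[ 0.52263675 -0.22640538  0.21768007] [ 0.3662401  -0.35688558 -3.50122888] [ 0.00802606 -0.18521076  0.0040429 ] 10.125 59.69431433826685
[ 0.2468 -0.3548  0.0342] 0.75
[ 0.5041 -0.2053  0.1458] 0.71
[ 0.3333 -0.207   0.0309] 0.63
[0.5315 0.4696 0.0915] 0.52
```

View pics/s2.png

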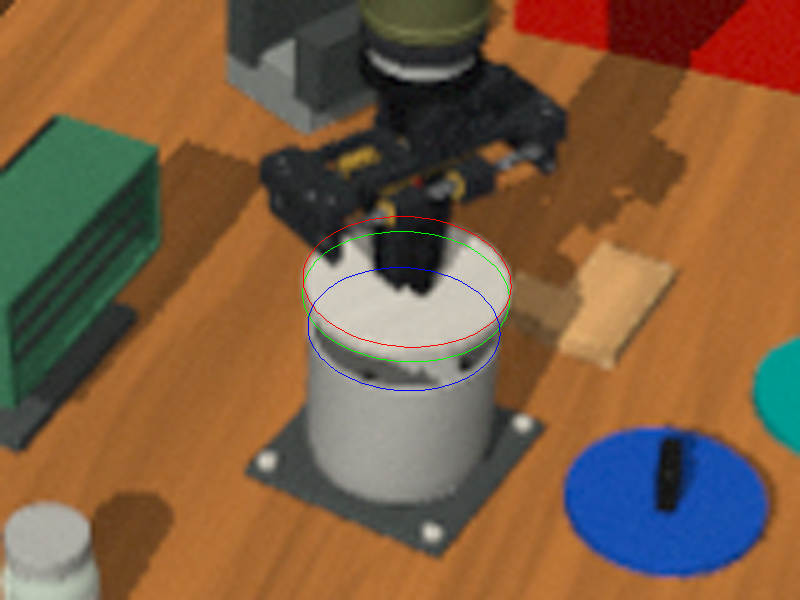

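The disc's lower edge follows the green 27 mm outline and its top follows the red one. It is level and centred over the rim (blue). The force is 3.5 N, which is the lid's weight alone, and the arm is steady, so I'll hand in.

```bash
python3 -c "
from plant import r
print(r.get_state()['tool_pos'],r.finish_job())"
```

```text
the job is handed in; nothing more can be done
[ 0.52263769 -0.22639325  0.21768423] None
```

I broke the right pot's lid free (the pot in front of the fume hood) and handed the job in holding it level over its pot, its disc about 27 mm above the rim; the hand-in returned no verdict.

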